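Bolt the slide archive case shut against its safety catch

ROBOT

A 6-joint arm with a two-finger parallel gripper is mounted at the origin on a cart in front of the work surface, level with it; the furniture and walls round the work are solid. World frame = base frame: x ahead of the robot, y to its left, z up, the work surface at z = 0. Lengths are in m, angles in rad, forces in N, time in s.
With the tool pointing down it reaches from about 0.25 to 0.8 m from the base axis. Payload 8.5 kg.
Tool frame: the origin (TCP) lies at the very end of the fingers, on their centre line; the grasp point (between the pads) lies arm.grasp_offset behind it (arm.grasp_offset is the distance from the TCP to the grasp point, in m); z points along the fingers, x is the direction in which the jaws open and shut, and the axes are right-handed (so a half turn about z gives the same grasp; the last joint's range is limited). The gripper opens to 85 mm and grips with 20 to 120 N. Pads are 22 mm wide; open, the fingers measure 114 mm over their backs; the gripper's body (76 mm by 85 mm) begins 54 mm behind the grasp point. The pads swing forward as they close: fully open they stand 13 mm farther back than shut.
Start: joints at [1.125, 0.238, -0.013, 1.319, 0, 1.571], TCP at [0.226, 0.474, 0.231] pointing down, gripper open.
Joint ranges: [-2.66, 2.66], [-1.03, 1.9], [-1.14, 1.46], [-1.82, 2.27], [-1.45, 1.34], [-3.14, 3.14]. Speed limits (rad/s): [2.22, 2.22, 2.79, 3.14, 3.14, 3.14].

INTERFACE

Orientations are given as a unit quaternion [x, y, z, w].
In Python, from station import monitor, imaging, arm gives the robot as it stands. The module is installed in compiled form; this text tells all that it offers.
- The arm moves only by the tool drive_tool, never from a script. Its argument "moves" is a list that holds one entry, the list of rows, each a list of 7 numbers: the opening, from 0 (shut) to 1 (fully open), then the shift along the tool's x, y, z in cm, then the turn, a rotation vector about the tool's x, y, z in rad. A call has 1 to 12 rows; each row shifts and turns the commanded pose from where the row before left it, along the tool's axes as they then stand; what a row does not reach is not made up. A row lasts 1/8 s, in which the tool goes at most 62.5 mm and 10.7 degrees, less where a joint would pass 70% of its speed; a pose out of reach is approached as far as the arm can. A call is refused whole if a number of a shift passes 6.25 or a number of a turn 0.188, either way. A call with a gripper value outside its range is refused whole. The fingers move at their own pace and stop on an object; the grip force is fixed at half the most. Time passes only in rows, so rows that do not move let the fingers close. It gives the time, the measured TCP pose, the force and the opening at its end, in the units of the state.
- monitor.state(): the state, without advancing time (a new reading comes with each control period).
- imaging.grab_frame(name): name is "scene" or "top" or "wrist"; returns a dict with "img" (400x640x3 uint8, red, green, blue), "range_z" (400x640 float32, m along the optical axis (not along the pixel's ray), 0 where there is no reading), "fovy" (degrees; the focal length in pixels is half the picture's height over the tangent of half this angle, whatever the lens; pixels are square), "cx", "cy" (the principal point, pixels), "position" and "attitude" of the camera in the world; the wrist camera has in their place "mount" (4x4, takes a point from camera to tool coordinates, whose origin is the TCP and whose axes are the tool frame's). Camera axes: x right, y down, z forward; pixel columns grow to the right and rows downward; lengths in m; the calibration is good to about 2 mm. A picture is of the moment at which its call begins: read the wrist's pose just before it.
- arm.job_done(): hands the job in, once; it reports no verdict.
The state is a dict: "time_s": time; "joint_pos": joint angles; "qvel": joint speeds; "effort": joint torques, N m; "position": TCP position; "eef_rot": TCP orientation; "ft_force": force on the tool from outside, world axes, zero at the start; "torque": the same for the moment, N m; "width": opening from 0.0 (shut) to 1.0 (fully open).
Only numpy, scipy, OpenCV 4.12 (cv2) and the standard library are available. Lean on these libraries where they do the work, as an engineer would, in place of code of your own. Each camera call takes 0.05 s, during which the arm holds its last target. There are 200 camera calls.

TASK

Bolt the slide archive case shut: with one fingertip press the red spring safety catch down and keep it down while the other fingertip pushes the black thumb piece of the bolt fully home towards the keep. Only when the bolt is home let the catch spring up again to lock it, then take the hand clear; nothing is to be gripped or lifted, and the small things round the case stay where they are.

Things in the scene. Friction and masses are not known exactly. Their poses are not given: they have to be found in the camera images.
- archive_case: Blue steel case with grey lid, 156 x 206 x 55 mm, fixed to the desk. Origin: centre of its underside, on the desk; z up, y along the bolt towards the keep (blue block at the +y end, 78 mm high, y 92..108 mm), x from the red catch (x=-30 mm) to the bolt (x=+30 mm). Between them a grey lock case (x -13..+13, y -56..+40 mm) is 70 mm high; bolt guides at x=+30, y 21..63 mm are 77 mm high.
- thumb_top (a point): Centre of the top of the black thumb piece, an upright plate 24 mm wide (case x), 8 mm thick (case y), its top 100 mm above the desk. At bolt = 0 it is at case x=+30, y=-35 mm; it moves with the bolt, a round 12 mm bar (axis 66 mm above the desk) that runs from it towards the keep. Behind it (case -y) is only the base plate, 57 mm above the desk.
- bolt (a joint): Slide of the bolt along case +y, in m: about 0 to 0.003 at the start (drawn, held by the catch), 0.040 fully home in the keep (hard stop). Friction about 1.5 N. With the catch up it locks: a tooth stops it after at most a few mm, also part of the way along.
- catch_top (a point): Centre of the top of the red spring catch, a straight bar 26 mm wide (case x) and 115 mm long (case y), at case x=-30, y=-27.5 mm; its top is 82 mm above the desk when up, 74 mm when fully down. It moves only straight down and a fingertip can slide along it. Its centre line is 60 mm from that of the thumb piece.
- catch (a joint): Travel of the catch downwards, in m: 0 up, 0.008 fully down (hard stop). Spring force 4.5 N at the top, 7 N fully down; it frees the bolt beyond about 0.005. It springs up by itself when let go.
- eraser: Loose pink eraser 18 x 34 x 11 mm in front of the case, origin at the centre of its underside; to be left alone.
- usb_stick: Loose grey USB stick 17 x 44 x 8 mm in front of the case, origin at the centre of its underside; to be left alone.
- jar_b: Loose white jar with blue cap, 40 x 40 x 51 mm, behind the case, origin at the centre of its underside; to be left alone.
- lens_case: Loose black lens case 52 x 52 x 30 mm behind the case, origin at the centre of its underside; to be left alone.

How it is judged:
By the outcome, as a careful person would: the job done as asked, in the order asked, and still so for the second after the job is handed in, with the robot touching nothing.
It also fails if it takes over 38 s, if anything falls off the work surface, if the arm or the gripper's body presses on something with over 40 N, if the wrist force passes 120 N, or if a joint passes its speed limit or range.

## Working session

There is one attempt and no reset: what is moved stays moved. The work goes in short steps, Python scripts to look and compute and a tool call to move; the robot and the scene stay as the last step left them, time stands still between calls to the robot, and variables do not carry over. Pictures are saved under pics/ and viewed, about 8 in all and at most 12, crops included, and the job is handed in when it is done.

Besides the shell and the picture viewer there is one more tool, called after "Emit:" by a JSON object that holds its "op" and its "data", one argument or row to a line. drive_tool: Moves the arm, as the interface text tells. Its arguments: {"type":"object","properties":{"moves":{"type":"array"}},"required":["moves"]}

```bash
mkdir -p pics; cat > h.py <<'E'
import numpy as np, cv2
from scipy.spatial.transform import Rotation as R
from station import monitor, imaging, arm
def T(p,q):
    M=np.eye(4); M[:3,:3]=R.from_quat(q).as_matrix(); M[:3,3]=p; return M
def grab(n):
    s=monitor.state(); f=imaging.grab_frame(n)
    f['M']=T(s['position'],s['eef_rot'])@np.array(f['mount']) if 'mount' in f else T(f['position'],f['attitude'])
    f['f']=200/np.tan(np.radians(f['fovy'])/2); return f
def cloud(f):
    v,u=np.mgrid[0:400,0:640]; z=f['range_z']
    P=np.stack([(u-f['cx'])/f['f']*z,(v-f['cy'])/f['f']*z,z],-1)
    W=P@f['M'][:3,:3].T+f['M'][:3,3]; W[z==0]=np.nan; return W
def save(f,n): cv2.imwrite('pics/'+n,f['img'][:,:,::-1])
E
python3 - <<'E'
from h import *
s=monitor.state()
for k,v in s.items(): print(k,np.round(v,4))
print(arm.grasp_offset)
fs=[]
for n in ['scene','top']:
    f=grab(n); fs.append(f['img']); print(n,np.round(f['M'],3).tolist(),f['fovy'])
    W=cloud(f); np.save(n+'.npy',W); np.save(n+'_i.npy',f['img'])
    hsv=cv2.cvtColor(f['img'],cv2.COLOR_RGB2HSV)
    m=(((hsv[...,0]<8)|(hsv[...,0]>172))&(hsv[...,1]>150)&(hsv[...,2]>60)).astype(np.uint8)
    k,l,st,c=cv2.connectedComponentsWithStats(m)
    for i in range(1,k):
        if st[i,4]>40:
            w=W[l==i]; print(n,st[i],np.round(np.nanmedian(w,0),3),np.round(np.nanmin(w,0),3),np.round(np.nanmax(w,0),3))
save({'img':cv2.resize(np.vstack(fs),None,fx=.75,fy=.75)},'a.png')
E
```

```text
time_s 0.0
joint_pos [ 1.125   0.2388 -0.0143  1.3192 -0.      1.5708]
qvel [ 0.0006 -0.0017  0.0018 -0.001  -0.0007  0.0006]
effort [-0.00000e+00 -5.38784e+01  3.46437e+01  1.84000e-02  1.00000e-04
  0.00000e+00]
position [0.2262 0.4733 0.2307]
eef_rot [ 8.459e-01  5.333e-01 -6.000e-04  4.000e-04]
ft_force [-0.0505  1.0022 -0.5979]
torque [-0.0447  0.034   0.0059]
width 0.9972
0.0187
scene [[-0.422, -0.375, 0.826, -0.129], [-0.907, 0.178, -0.382, 0.564], [-0.004, -0.91, -0.415, 0.431], [0.0, 0.0, 0.0, 1.0]] 45.74429696361254
scene [315 201  55  10 448] [0.51  0.241 0.081] [0.205 0.194 0.069] [0.559 0.42  0.257]
scene [566 223  14  10  74] [ 0.375 -0.167  0.012] [ 0.368 -0.188  0.006] [ 0.383 -0.146  0.016]
top [[0.008, -0.992, 0.128, 0.445], [-1.0, -0.009, -0.006, 0.231], [0.007, -0.128, -0.992, 0.917], [0.0, 0.0, 0.0, 1.0]] 54.55938272072949
top [282 201  50  36 607] [0.52  0.247 0.083] [0.482 0.195 0.056] [0.558 0.303 0.087]
top [479 280  18   8  86] [ 0.381 -0.167  0.014] [ 0.371 -0.187  0.007] [ 0.387 -0.148  0.019]
```

View pics/a.png

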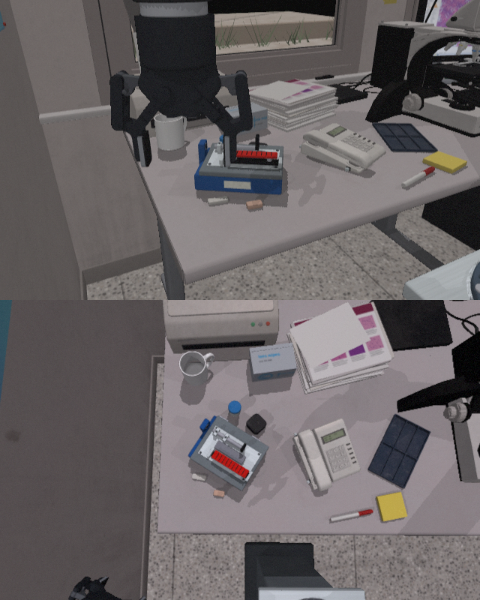

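The scene view shows the case partly hidden by a finger. The top view shows it clearly, with the red catch near (306,219) full-res and the keep up-left of it. Next I fit the case frame from the top view.

```bash
cat > fit.py <<'E'
from h import *
W=np.load('top.npy'); I=np.load('top_i.npy'); f=grab('top')
hsv=cv2.cvtColor(I,cv2.COLOR_RGB2HSV)
m=(((hsv[...,0]<8)|(hsv[...,0]>172))&(hsv[...,1]>150)&(hsv[...,2]>60)).astype(np.uint8)
m[:,400:]=0
v,u=np.nonzero(m)
# rays onto plane z=.082
d=np.stack([(u-f['cx'])/f['f'],(v-f['cy'])/f['f'],np.ones(len(u))],-1)@f['M'][:3,:3].T
o=f['M'][:3,3]; P=(o+d*((.082-o[2])/d[:,2])[:,None])[:,:2]
r=cv2.minAreaRect((P*1000).astype(np.float32)); print('catch rect mm',r, P.mean(0))
c=P-P.mean(0); e=np.linalg.svd(c,full_matrices=False)[2][0]; e*=np.sign(e[0]); print('axis ang',np.degrees(np.arctan2(e[1],e[0])))
# lid/case outline from height
h=((W[...,2]>.045)&(W[...,2]<.062)&(abs(W[...,0]-.52)<.17)&(abs(W[...,1]-.25)<.17))
r2=cv2.minAreaRect((W[h][:,:2]*1000).astype(np.float32)); print('lid',r2)
hi=(W[...,2]>.088)&(abs(W[...,0]-.52)<.15)&(abs(W[...,1]-.25)<.15); print('tall',np.round(W[hi],3)[:30])
ang=np.arctan2(e[1],e[0]); Y=e; X=np.array([e[1],-e[0]])
cc=np.array(r[0])/1000+.03*X+.0275*Y; print('origin',cc,'thumb',cc+.03*X-.035*Y)
cv2.imwrite('pics/b.png',cv2.resize(I[150:300,230:400,::-1],None,fx=4,fy=4,interpolation=cv2.INTER_CUBIC))
E
python3 fit.py
```

```text
catch rect mm ((725.2802734375, 220.67010498046875), (111.55731201171875, 479.49176025390625), 82.36956024169922) [0.52102965 0.24763922]
axis ang 40.28994163158742
lid ((582.4111938476562, 244.37864685058594), (200.31710815429688, 208.3199920654297), 58.36162567138672)
tall [[0.577 0.207 0.1  ]
 [0.575 0.209 0.1  ]
 [0.574 0.207 0.102]
 [0.575 0.205 0.1  ]
 [0.572 0.211 0.102]
 [0.572 0.209 0.101]
 [0.572 0.207 0.101]
 [0.573 0.204 0.1  ]
 [0.57  0.213 0.1  ]
 [0.57  0.211 0.099]
 [0.57  0.209 0.1  ]
 [0.571 0.207 0.099]
 [0.57  0.205 0.102]
 [0.568 0.213 0.1  ]
 [0.568 0.211 0.101]
 [0.568 0.209 0.102]
 [0.568 0.207 0.101]
 [0.569 0.204 0.097]
 [0.566 0.215 0.099]
 [0.566 0.213 0.099]
 [0.566 0.211 0.1  ]
 [0.566 0.209 0.101]
 [0.566 0.207 0.1  ]
 [0.564 0.215 0.099]
 [0.564 0.213 0.102]
 [0.564 0.211 0.099]
 [0.564 0.209 0.098]
 [0.564 0.206 0.097]
 [0.561 0.217 0.102]
 [0.562 0.215 0.1  ]]
origin [0.76565645 0.21556969] thumb [0.75835876 0.17005327]
```

View pics/b.png

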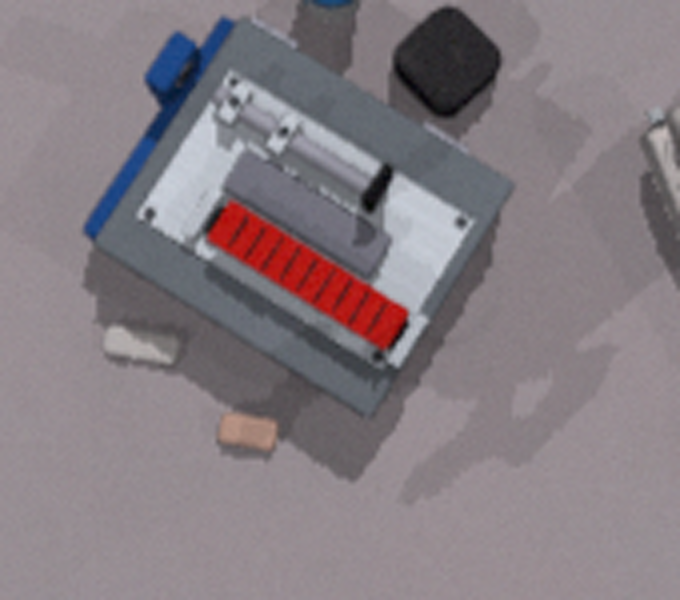

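The crop shows the catch bar cleanly from (215,220) to (405,330) and the black thumb at (378,187). A stray red blob got into the fit, so I refit on the largest component.

```bash
cat > fit2.py <<'E'
from h import *
def comp(m):
    k,l,st,c=cv2.connectedComponentsWithStats(m.astype(np.uint8)); return l==1+np.argmax(st[1:,4])
def onplane(f,v,u,z):
    d=np.stack([(u-f['cx'])/f['f'],(v-f['cy'])/f['f'],np.ones(len(u))],-1)@f['M'][:3,:3].T
    o=f['M'][:3,3]; return (o+d*((z-o[2])/d[:,2])[:,None])[:,:2]
def redmask(I):
    hsv=cv2.cvtColor(I,cv2.COLOR_RGB2HSV)
    m=(((hsv[...,0]<8)|(hsv[...,0]>172))&(hsv[...,1]>150)&(hsv[...,2]>60)).astype(np.uint8)
    return comp(cv2.morphologyEx(m,cv2.MORPH_CLOSE,np.ones((5,5))))
def rect(P):
    r=cv2.minAreaRect((P*1000).astype(np.float32)); b=cv2.boxPoints(r)
    e1,e2=b[1]-b[0],b[2]-b[1]; e=e1 if np.linalg.norm(e1)>np.linalg.norm(e2) else e2
    e=e*np.sign(e[1]); return np.array(r[0])/1000,np.array(r[1]),np.degrees(np.arctan2(e[1],e[0]))
def fit(f):
    W=cloud(f); I=f['img']
    c,s,a=rect(onplane(f,*np.nonzero(redmask(I)),.082)); print('catch',c,s,a)
    near=(abs(W[...,0]-.54)<.16)&(abs(W[...,1]-.25)<.16)
    h=near&(W[...,2]>.09)&(W[...,2]<.11)
    if h.any():
        h=comp(h); t,ts,ta=rect(W[h][:,:2]); print('thumb',t,ts,ta)
    h=comp(near&(W[...,2]>.045)&(W[...,2]<.062)); print('lid',rect(W[h][:,:2]))
    Y=np.array([np.cos(np.radians(a)),np.sin(np.radians(a))]); X=np.array([Y[1],-Y[0]])
    o=c+.03*X+.0275*Y; print('origin',o,'thumb0',o+.03*X-.035*Y); return o,X,Y,a
if __name__=='__main__':
    f=grab('top'); o,X,Y,a=fit(f)
    s=monitor.state(); M=T(s['position'],s['eef_rot'])
    tgt=np.r_[o-.055*Y,.18]; d=M[:3,:3].T@(tgt-M[:3,3]); 
    print('tgt',tgt,'tool shift',d,'turn',np.degrees(np.arctan2(M[1,0],M[0,0]))-(a-90))
E
python3 fit2.py
```

```text
catch [0.51980212 0.24823808] [116.3079071   24.52202606] 58.377815
thumb [0.56575647 0.21064413] [ 8.8864193  23.26249313] 150.00815
lid (array([0.56196442, 0.25659457]), array([199.72781372, 160.68359375]), np.float32(58.36558))
origin [0.55976652 0.25592552] thumb0 [0.5669612  0.21039272]
tgt [0.53092917 0.2090917  0.18      ] tool shift [-0.10710728  0.38889708  0.05101999] turn 96.07951761010962
```

Catch, lid and thumb agree (axis 58.4°, origin (0.560, 0.256)). I move above the case first, then turn.

Emit:
{"op": "drive_tool", "data": {
  "moves": [
    [[0.53, -1.0, 3.9, 0, 0, 0, 0], [0.53, -1.1, 3.9, 0, 0, 0, 0], [0.53, -1.1, 3.9, 0, 0, 0, 0], [0.53, -1.1, 3.9, 0, 0, 0, 0], [0.53, -1.1, 3.9, 0, 0, 0, 0], [0.53, -1.1, 3.9, 0, 0, 0, 0], [0.53, -1.1, 3.9, 0, 0, 0, 0], [0.53, -1.1, 3.9, 0, 0, 0, 0], [0.53, -1.0, 3.9, 0, 0, 0, 0], [0.53, -1.0, 3.9, 0, 0, 0, 0]]
  ]
}}

```text
time_s: 1.45
position: [0.533, 0.2079, 0.2311]
eef_rot: [0.846, 0.533, -0.0, -0.0]
ft_force: [0.3, 1.4, 0.1]
width: 0.529
```

Emit:
{"op": "drive_tool", "data": {
  "moves": [
    [[0.53, 0, 0, 0, 0, 0, 0.168], [0.53, 0, 0, 0, 0, 0, 0.168], [0.53, 0, 0, 0, 0, 0, 0.168], [0.53, 0, 0, 0, 0, 0, 0.168], [0.53, 0, 0, 0, 0, 0, 0.168], [0.53, 0, 0, 0, 0, 0, 0.168], [0.53, 0, 0, 0, 0, 0, 0.168], [0.53, 0, 0, 0, 0, 0, 0.168], [0.53, 0, 0, 0, 0, 0, 0.168], [0.53, 0, 0, 0, 0, 0, 0.165], [0.53, 0, 0, 0, 0, 0, 0]]
  ]
}}

```text
time_s: 2.82
position: [0.532, 0.2089, 0.2311]
eef_rot: [0.962, -0.272, -0.0, 0.0]
ft_force: [0.1, 0.4, 0.2]
width: 0.528
```

```bash
python3 - <<'E'
from h import *
s=monitor.state(); M=T(s['position'],s['eef_rot'])
f=grab('wrist'); save(f,'c.png'); print(np.round(f['mount'],3).tolist())
W=cloud(f); L=(W-M[:3,3])@M[:3,:3]
# fingers: points near z_tool in (-.06,.02)
h=(L[...,2]>-.05)&(L[...,2]<.03)&np.isfinite(L[...,2])
for sg in (-1,1):
    p=L[h&(np.sign(L[...,0])==sg)]
    if len(p):
        t=p[p[:,2]>np.percentile(p[:,2],99)-.004]; print(sg,len(p),'zmax',np.percentile(p[:,2],99.5),'tip x',np.round(t[:,0].min(),4),t[:,0].max(),'y',t[:,1].min(),t[:,1].max())
Y=np.array([np.cos(np.radians(58.4)),np.sin(np.radians(58.4))]);X=np.array([Y[1],-Y[0]]);o=np.array([.5598,.2559])
C=np.stack([(W[...,:2]-o)@X,(W[...,:2]-o)@Y,W[...,2]],-1)
hsv=cv2.cvtColor(f['img'],cv2.COLOR_RGB2HSV)
red=((hsv[...,0]<8)|(hsv[...,0]>172))&(hsv[...,1]>150)&(hsv[...,2]>60)
for n,m in (('red',red&(C[...,2]<.12)),('thumb',(abs(C[...,2]-.1)<.004)&(abs(C[...,0]-.03)<.03))):
    if m.any(): p=C[m]; print(n,len(p),np.round(np.percentile(p,[2,50,98],0),4).tolist())
print('tcp in case',(M[:2,3]-o)@X,(M[:2,3]-o)@Y,'yaw err',np.degrees(np.arctan2(M[1,0],M[0,0]))+31.6)
E
```

```text
[[1.0, -0.0, 0.0, -0.001], [0.0, 0.966, 0.259, -0.064], [-0.0, -0.259, 0.966, -0.142], [0.0, 0.0, 0.0, 1.0]]
-1 2901 zmax -0.003099918898907625 tip x -0.0306 -0.023954749809168327 y -0.010454395998777042 0.011552343253046696
1 2904 zmax -0.0030593392849107438 tip x 0.0209 0.03315049524629643 y -0.010152086174896366 0.012548234532869396
red 3514 [[-0.0425, -0.0824, 0.0796], [-0.0304, -0.0235, 0.0813], [-0.0184, 0.0272, 0.0828]]
thumb 271 [[0.0176, -0.0395, 0.0963], [0.0289, -0.0351, 0.0989], [0.0399, -0.0317, 0.1007]]
tcp in case 0.0009478376021678364 -0.054605190090455884 yaw err 0.03514481753244425
```

View pics/c.png

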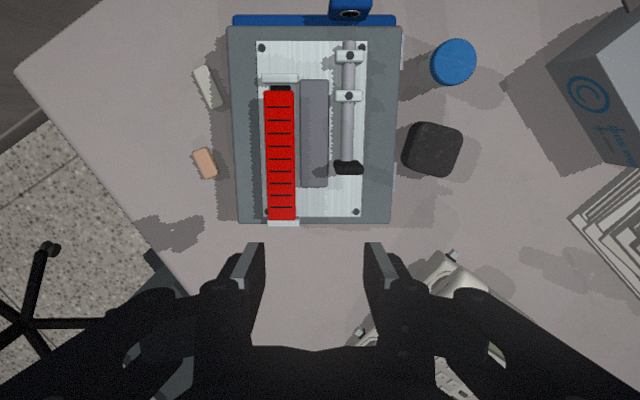

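The wrist view shows the frame is right: red bar at columns 265–297, thumb at (348,167), fingertips at (257,250) and (372,250), about 3 mm behind the TCP. I descend behind the thumb to just above the catch.

Emit:
{"op": "drive_tool", "data": {
  "moves": [
    [[0.53, -0.1, 0.2, 2, 0, 0, 0], [0.53, 0, 0, 2.5, 0, 0, 0], [0.53, 0, 0, 2.5, 0, 0, 0], [0.53, 0, 0, 2.5, 0, 0, 0], [0.53, 0, 0, 2.5, 0, 0, 0], [0.53, 0, 0, 1.5, 0, 0, 0], [0.53, 0, 0, 0.5, 0, 0, 0], [0.53, 0, 0, 0, 0, 0, 0], [0.53, 0, 0, 0, 0, 0, 0]]
  ]
}}

```text
time_s: 4.0
position: [0.5307, 0.208, 0.0922]
eef_rot: [0.962, -0.272, 0.001, -0.0]
ft_force: [0.6, 0.7, -0.8]
width: 0.53
```

Emit:
{"op": "drive_tool", "data": {
  "moves": [
    [[0.53, 0, 0, 0.5, 0, 0, 0], [0.53, 0, 0, 0.4, 0, 0, 0], [0.53, 0, 0, 0.3, 0, 0, 0], [0.53, 0, 0, 0.2, 0, 0, 0], [0.53, 0, 0, 0, 0, 0, 0]]
  ]
}}

```text
time_s: 4.62
position: [0.5301, 0.2077, 0.0774]
eef_rot: [0.962, -0.273, -0.0, 0.0]
ft_force: [-1.9, -1.4, 5.4]
width: 0.529
```

Emit:
{"op": "drive_tool", "data": {
  "moves": [
    [[0.53, 0, 0, 0.2, 0, 0, 0], [0.53, 0, 0, 0.2, 0, 0, 0], [0.53, 0, 0, 0.1, 0, 0, 0], [0.53, 0, 0, 0, 0, 0, 0], [0.53, 0, 0, 0, 0, 0, 0]]
  ]
}}

```text
time_s: 5.25
position: [0.5301, 0.2077, 0.0727]
eef_rot: [0.962, -0.272, 0.0, -0.0]
ft_force: [-2.5, -1.7, 6.5]
width: 0.529
```

Emit:
{"op": "drive_tool", "data": {
  "moves": [
    [[0.53, 0, 0, 0.1, 0, 0, 0], [0.53, 0, 0, 0.1, 0, 0, 0], [0.53, 0, 0, 0, 0, 0, 0]]
  ]
}}

```text
time_s: 5.62
position: [0.5302, 0.2077, 0.0715]
eef_rot: [0.962, -0.272, 0.0, -0.0]
ft_force: [-3.8, -2.1, 13.3]
width: 0.531
```

```bash
python3 - <<'E'
from h import *
for i in range(2):
    s=monitor.state(); print(np.round(s['position'],4),np.round(s['ft_force'],2),np.round(s['torque'],3))
    f=grab('wrist')
save(f,'d.png')
M=T(s['position'],s['eef_rot']); W=cloud(f); o=np.array([.5598,.2559]); Y=np.array([.524,.8517]);X=np.array([Y[1],-Y[0]])
C=np.stack([(W[...,:2]-o)@X,(W[...,:2]-o)@Y,W[...,2]],-1); 
hsv=cv2.cvtColor(f['img'],cv2.COLOR_RGB2HSV)
red=((hsv[...,0]<8)|(hsv[...,0]>172))&(hsv[...,1]>150)&(hsv[...,2]>60)
print('red',np.round(np.nanpercentile(C[red&(C[...,2]<.12)],[5,50,95],0),4).tolist())
print('tcp',(M[:2,3]-o)@X,(M[:2,3]-o)@Y)
E
```

```text
[0.5302 0.2077 0.0715] [-3.8  -2.1  13.29] [-0.283  1.115  0.092]
[0.5302 0.2077 0.0714] [-4.32 -2.47 13.47] [-0.256  1.199  0.131]
red [[-0.0417, -0.067, 0.072], [-0.0291, -0.0108, 0.0732], [-0.0186, 0.0255, 0.0743]]
tcp 7.724051943613225e-06 -0.05655450715625102
```

View pics/d.png

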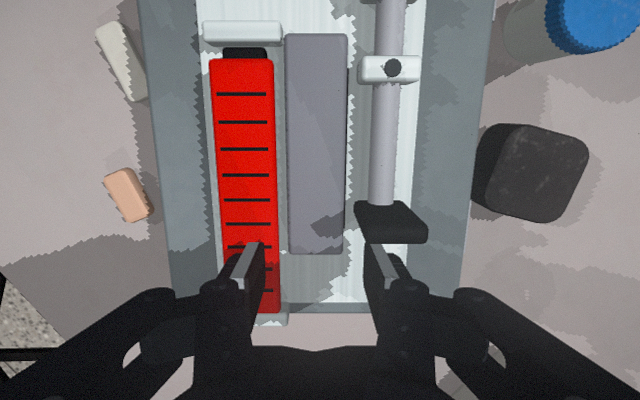

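The catch is at its stop (red top 73 mm, 13 N). The left tip is on the bar at (255,270) and the right tip is behind the thumb at (372,260). I push along tool −y.

Emit:
{"op": "drive_tool", "data": {
  "moves": [
    [[0.53, 0, -0.3, 0, 0, 0, 0], [0.53, 0, -0.3, 0, 0, 0, 0], [0.53, 0, -0.3, 0, 0, 0, 0], [0.53, 0, -0.3, 0, 0, 0, 0], [0.53, 0, 0, 0, 0, 0, 0]]
  ]
}}

```text
time_s: 6.35
position: [0.5359, 0.2166, 0.0715]
eef_rot: [0.962, -0.273, 0.0, 0.001]
ft_force: [-7.2, -9.0, 18.4]
width: 0.531
```

Emit:
{"op": "drive_tool", "data": {
  "moves": [
    [[0.53, 0, -0.3, -0.05, 0, 0, 0], [0.53, 0, -0.3, 0, 0, 0, 0], [0.53, 0, -0.3, 0, 0, 0, 0], [0.53, 0, 0, 0, 0, 0, 0]]
  ]
}}

```text
time_s: 6.85
position: [0.5406, 0.2244, 0.0717]
eef_rot: [0.962, -0.273, 0.0, 0.001]
ft_force: [-5.2, -8.0, 14.3]
width: 0.528
```

```bash
cat > chk.py <<'E'
from h import *
import sys
s=monitor.state(); M=T(s['position'],s['eef_rot']); f=grab('wrist'); f2=grab('top')
o=np.array([.5598,.2559]); Y=np.array([.524,.8517]);X=np.array([Y[1],-Y[0]])
F=s['ft_force']; print('t',s['time_s'],'tcp',np.round([(M[:2,3]-o)@X,(M[:2,3]-o)@Y,M[2,3]],4),'F case',np.round([F[:2]@X,F[:2]@Y,F[2]],2))
for n,g in (('wrist',f),('top',f2)):
    W=cloud(g); C=np.stack([(W[...,:2]-o)@X,(W[...,:2]-o)@Y,W[...,2]],-1)
    hsv=cv2.cvtColor(g['img'],cv2.COLOR_RGB2HSV)
    red=((hsv[...,0]<8)|(hsv[...,0]>172))&(hsv[...,1]>150)&(hsv[...,2]>60)&(C[...,2]<.12)&(abs(C[...,0]+.03)<.02)
    if red.any(): print(n,'red z',np.round(np.nanpercentile(C[red],[10,50,90],0)[:,2],4))
    m=(abs(C[...,2]-.1)<.005)&(abs(C[...,0]-.03)<.016)&(C[...,1]<.04)&(C[...,1]>-.045)&(hsv[...,2]<70)
    if m.any(): print(n,'thumb-top pts',m.sum(),np.round(np.percentile(C[m],[5,50,95],0),4).tolist())
if len(sys.argv)>1: save(f,sys.argv[1])
E
python3 chk.py
```

```text
t 6.85 tcp [ 0.0002 -0.0369  0.0717] F case [-0.23 -9.5  14.28]
wrist red z [0.0723 0.0733 0.0741]
wrist thumb-top pts 1683 [[0.0186, -0.0377, 0.0959], [0.0271, -0.0228, 0.099], [0.0385, -0.019, 0.1025]]
```

The bolt is about 13 mm along with the catch still fully down. I continue.

Emit:
{"op": "drive_tool", "data": {
  "moves": [
    [[0.53, 0, -0.3, 0, 0, 0, 0], [0.53, 0, -0.3, 0, 0, 0, 0], [0.53, 0, -0.3, 0, 0, 0, 0], [0.53, 0, -0.3, 0, 0, 0, 0], [0.53, 0, -0.3, 0, 0, 0, 0], [0.53, 0, -0.3, 0, 0, 0, 0], [0.53, 0, -0.3, 0, 0, 0, 0], [0.53, 0, 0, 0, 0, 0, 0]]
  ]
}}

```text
time_s: 7.95
position: [0.5517, 0.2423, 0.0716]
eef_rot: [0.962, -0.273, 0.0, 0.001]
ft_force: [-5.0, -7.8, 14.0]
width: 0.532
```

```bash
python3 chk.py
```

```text
t 7.95 tcp [ 0.0002 -0.0158  0.0716] F case [-0.16 -9.2  13.95]
wrist red z [0.0723 0.0732 0.074 ]
wrist thumb-top pts 1711 [[0.0187, -0.0194, 0.0959], [0.0268, -0.0018, 0.0989], [0.0386, 0.002, 0.1027]]
```

About 6 mm remain, so I push to the hard stop and watch for a force rise.

Emit:
{"op": "drive_tool", "data": {
  "moves": [
    [[0.53, 0, -0.3, 0, 0, 0, 0], [0.53, 0, -0.2, 0, 0, 0, 0], [0.53, 0, -0.1, 0, 0, 0, 0], [0.53, 0, 0, 0, 0, 0, 0]]
  ]
}}

```text
time_s: 8.55
position: [0.5545, 0.2469, 0.0716]
eef_rot: [0.962, -0.273, -0.0, 0.002]
ft_force: [-5.6, -8.9, 14.0]
width: 0.53
```

Emit:
{"op": "drive_tool", "data": {
  "moves": [
    [[0.53, 0, -0.1, 0, 0, 0, 0], [0.53, 0, -0.1, 0, 0, 0, 0], [0.53, 0, 0, 0, 0, 0, 0]]
  ]
}}

```text
time_s: 8.93
position: [0.5549, 0.2476, 0.0716]
eef_rot: [0.962, -0.273, -0.0, 0.002]
ft_force: [-7.8, -14.1, 17.6]
width: 0.525
```

```bash
python3 chk.py e.png
```

```text
t 8.925 tcp [ 0.0002 -0.0096  0.0716] F case [  0.73 -16.08  17.64]
wrist red z [0.0723 0.0733 0.0741]
wrist thumb-top pts 1738 [[0.0187, -0.0128, 0.0959], [0.0271, 0.0043, 0.099], [0.0385, 0.0081, 0.1026]]
```

View pics/e.png

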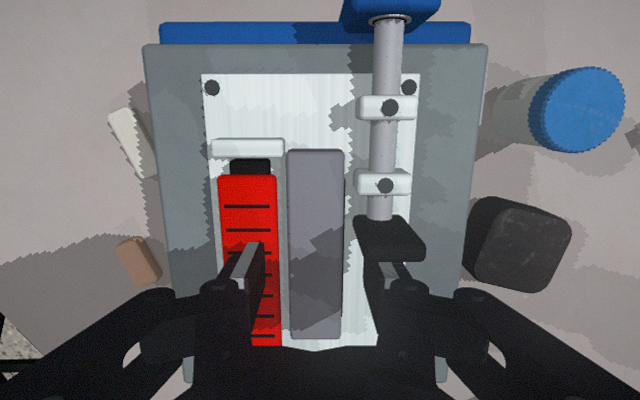

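Force jumped to 16 N with under 1 mm of travel, so the bolt is at its stop: bar in the keep at (390,20), thumb front at y≈+8 mm. I give one more small firm push, then lift straight up to let the catch spring.

Emit:
{"op": "drive_tool", "data": {
  "moves": [
    [[0.53, 0, -0.1, 0, 0, 0, 0], [0.53, 0, -0.05, 0, 0, 0, 0], [0.53, 0, 0, 0, 0, 0, 0]]
  ]
}}

```text
time_s: 9.4
position: [0.5549, 0.2477, 0.0716]
eef_rot: [0.962, -0.273, -0.001, 0.004]
ft_force: [-11.1, -17.9, 20.2]
width: 0.527
```

Emit:
{"op": "drive_tool", "data": {
  "moves": [
    [[0.53, 0, 0, -0.3, 0, 0, 0], [0.53, 0, 0, -0.3, 0, 0, 0], [0.53, 0, 0, -0.4, 0, 0, 0], [0.53, 0, 0, -0.4, 0, 0, 0], [0.53, 0, 0, 0, 0, 0, 0]]
  ]
}}

```text
time_s: 10.02
position: [0.5538, 0.2485, 0.0827]
eef_rot: [0.962, -0.273, -0.003, 0.004]
ft_force: [-8.7, -9.4, -2.0]
width: 0.528
```

```bash
python3 chk.py
```

```text
t 10.025 tcp [-0.0013 -0.0094  0.0827] F case [ -2.45 -12.6   -2.  ]
wrist red z [0.0804 0.0813 0.0821]
wrist thumb-top pts 1478 [[0.0187, -0.0121, 0.0961], [0.0276, 0.0042, 0.099], [0.0385, 0.0081, 0.1032]]
```

The catch is up (81.3 mm) and the thumb is still home. I back off the thumb and rise clear.

Emit:
{"op": "drive_tool", "data": {
  "moves": [
    [[0.53, 0, 0.3, 0, 0, 0, 0], [0.53, 0, 0.4, 0, 0, 0, 0], [0.53, 0, 0.4, -0.3, 0, 0, 0], [0.53, 0, 0, -1.5, 0, 0, 0], [0.53, 0, 0, -2.5, 0, 0, 0], [0.53, 0, 0, -3, 0, 0, 0], [0.53, 0, 0, -3, 0, 0, 0], [0.53, 0, 1.5, -2, 0, 0, 0], [0.53, 0, 1.5, 0, 0, 0, 0], [0.53, 0, 1.5, 0, 0, 0, 0], [0.53, 0, 0, 0, 0, 0, 0], [0.53, 0, 0, 0, 0, 0, 0]]
  ]
}}

```text
time_s: 11.62
position: [0.5277, 0.2037, 0.2072]
eef_rot: [0.962, -0.273, -0.0, 0.0]
ft_force: [0.9, -0.1, -0.2]
width: 0.532
```

```bash
python3 chk.py f.png
```

```text
t 11.625 tcp [-0.     -0.0612  0.2072] F case [ 0.77  0.38 -0.23]
wrist red z [0.0804 0.0813 0.0822]
wrist thumb-top pts 333 [[0.0184, 0.0006, 0.0971], [0.0283, 0.0042, 0.099], [0.0392, 0.007, 0.1004]]
top red z [0.081  0.083  0.0847]
```

View pics/f.png

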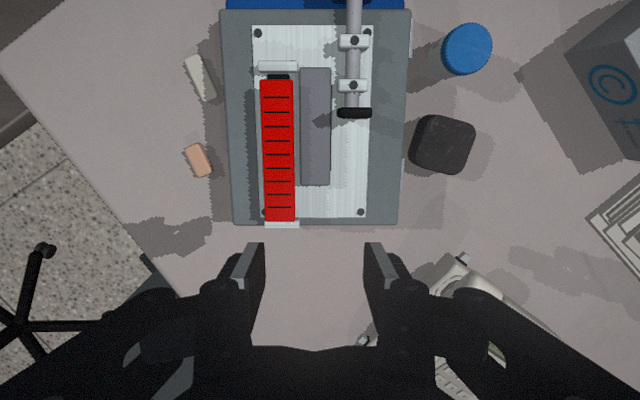

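The thumb has moved to y=+4.2 mm from −35.1 mm. The catch is up, the small things look undisturbed and the hand is clear, so I hand in.

```bash
python3 -c "
from station import arm; print(arm.job_done())"
```

```text
the job is handed in; nothing more can be done
None
```

The slide archive case is bolted shut and the job is handed in, at about 11.7 s of the 38 s allowed. One fingertip held the red catch on its lower stop while the other pushed the thumb piece home. I then lifted straight up so the catch sprang back, backed off and rose clear.

- **Bolt:** in the wrist camera the thumb piece moved from y = −35.1 mm to +4.2 mm, about 39.3 mm of travel. That is about 0.7 mm under the nominal 40 mm, but within the 2 mm calibration. The push force rose from about 10 to 21 N with the advance stopped, which is what the hard stop should feel like.
- **Catch:** its top measured 73 mm in each check during the push, and 81.3 mm (wrist camera) and 83 mm (top camera) after release, so it is up.
- **Hand and surroundings:** the hand was clear with about 1 N of residual force. The eraser, USB stick, jar and lens case looked undisturbed in the last wrist picture, but I did not measure their positions.
- **Failed check:** after the bolt started moving, the top camera gave no thumb reading, so the bolt's position rests on the wrist camera and the force readings.

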